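# Bar the forms, then offer up the stamp

## Robot

A 6-joint arm with a two-finger parallel gripper is mounted at the origin on a cart in front of the work surface, level with it; the furniture and walls round the work are solid. World frame = base frame: x ahead of the robot, y to its left, z up, the work surface at z = 0. Lengths are in m, angles in rad, forces in N, time in s.
With the tool pointing down it reaches from about 0.325 to 0.875 m from the base axis. Payload 4.4 kg.
Tool frame: the origin (TCP) lies midway between the tips of the shut fingers; the grasp point (between the pads) lies pinch_z behind it (pinch_z is the distance from the TCP to the grasp point, in m); y points along the fingers, x is the direction in which the jaws open and shut, and the axes are right-handed (so a half turn about y gives the same grasp; the last joint's range is limited). The gripper opens to 85 mm and grips with 20 to 120 N. Pads are 22 mm wide; open, the fingers measure 114 mm over their backs; the gripper's body (76 mm by 85 mm) begins 54 mm behind the grasp point. The pads swing forward as they close: fully open they stand 13 mm farther back than shut.
Start: joints at [-1.359, 0.207, 1.542, -0, 1.393, -0.15], TCP at [0.204, -0.538, 0.231] pointing down, gripper open.
Joint ranges: [-2.73, 2.73], [-0.86, 2.22], [0.23, 2.46], [-1.11, 4.25], [0.08, 2.63], [-2.82, 2.82]. Speed limits (rad/s): [2.79, 2.79, 3.14, 3.14, 3.14, 3.14].

## Interface

Orientations are given as a unit quaternion [x, y, z, w].
In Python, from cell import * gives the robot as it stands. The module is installed in compiled form; this text tells all that it offers.
- The arm moves only by the tool move_arm, never from a script. Its argument "commands" is a list that holds one entry, the list of rows, each a list of 5 numbers: the opening, from 0 (shut) to 1 (fully open), then the shift along the tool's x, y, z in mm, then the turn about the tool's y in rad. A call has 1 to 10 rows; each row is the pose to reach, as a shift and turn from the pose commanded when the call began, along the tool's axes at that moment; what a row does not reach only later rows make up. A row lasts 1/8 s, in which the tool goes at most 62.5 mm and 10.7 degrees, less where a joint would pass 70% of its speed; a pose out of reach is approached as far as the arm can. A call with a gripper value outside its range is refused whole. The fingers move at their own pace and stop on an object; "force" is the grip in N (left out, the last holds). Time passes only in rows, so rows that repeat a pose let the fingers close. It gives the time, the measured TCP pose, the force and the opening at its end, in the units of the state.
- observe(): the state, without advancing time (a new reading comes with each control period).
- get_image(name): name is "scene" or "top" or "wrist"; returns a dict with "img" (400x640x3 uint8, red, green, blue), "K" (3x3 intrinsics, pixels), "rvec" (rotation vector, rad) and "tvec" (3), from world to camera coordinates, as OpenCV has them; the wrist camera has in their place "T_tool_cam" (4x4, takes a point from camera to tool coordinates, whose origin is the TCP and whose axes are the tool frame's). Camera axes: x right, y down, z forward; pixel columns grow to the right and rows downward; lengths in m; the calibration is good to about 2 mm. A picture is of the moment at which its call begins: read the wrist's pose just before it. There is no depth.
- hand_in(): hands the job in, once; it reports no verdict.
Trained networks look in a picture, given as the dict that the camera call returned (one of the last four; its "shot" number tells which), for a name from the list of things; names that differ only in an ending like _2 or _b are one class to them, and where a whole thing is asked for, a point or a joint stands for the part that bears it (a point fixed in the world has none). Each returns a list of dicts, best first, with "score" (0 to 1); they miss things now and then, are a little off and sometimes report something else, mostly with a low value. They report only what shows in the picture. A call takes as long as a camera call. They do not tell look-alikes from the thing itself.
- masks_of(thing, picture): "mask" (400x640 bool, what is visible of it) and "position" ([column, row] as shares, 0 to 1, of the picture: columns of its width, rows of its height, amid what is visible of it).
- pinpoint(thing, picture): "position" ([column, row] as shares, 0 to 1, of the picture: columns of its width, rows of its height: a listed point, or the origin of a listed thing).
The state is a dict: "t": time; "joint_pos": joint angles; "joint_velocities": joint speeds; "tau": joint torques, N m; "position": TCP position; "eef_rot": TCP orientation; "wrist_force": force on the tool from outside, world axes, zero at the start; "ft_torque": the same for the moment, N m; "opening": opening from 0.0 (shut) to 1.0 (fully open).
Only numpy, scipy, OpenCV 4.12 (cv2) and the standard library are available. Lean on these libraries where they do the work, as an engineer would, in place of code of your own. Each camera call takes 0.05 s, during which the arm holds its last target. There are 200 camera calls.

## Task

Lay the retaining bar across the pad of forms so that it drops fully into both notched supports of the form board, and let go of it. Then lift the stamp off its ink pad, higher than the jar's cap, carry it over the things standing on the desk and hold it about a centimetre above the empty printed box on the form, upright, squared up with the box and inside its outline, so that its place can be checked before stamping; finish while holding it there, quite still. The stamp must never touch the form board or the bar, and everything else stays where it stands.

Things in the scene. Friction and masses are not known exactly. Their poses are not given: they have to be found in the camera images.
- bar: retaining bar: aluminium strip 16 (x) x 180 (y) x 10 mm with an upright blue grip block in its middle, 14 (x) x 50 (y) mm, from z = 10 to 36 mm. Origin at the centre of the underside, y along the strip. 0.15 kg, both ends alike. Starts flat on the desk left or right of the form board, roughly pointing away from the robot
- stamp: hand stamp 80 mm tall: red rubber face 44 (x) x 28 (y) mm, z = 0 to 4; black mount 48 x 32 mm up to z = 18; wooden handle 32 (x) x 18 (y) mm with flat sides, z = 28 to 80 mm. Origin at the centre of the face's underside, z up. 0.09 kg. Starts upright on the ink pad. Either way round (half turn) will do
- ink_pad: fixed ink pad, black case 96 (x) x 66 (y) mm with blue cushion, whose top is 12 mm above the desk; on the other side of the form board from the bar. Origin at the centre of its underside
- form_board: fixed grey board 150 (x) x 170 (y) x 8 mm; on it a white pad of forms 134 x 106 mm, top 18 mm above the desk. At x = -38, y = +68 and -68 mm two dark steel supports, 12 mm thick (y), each with a notch 21 mm wide (x), flared mouth, floor 20 mm and cheek tops 41 mm above the desk. Origin at the centre of its underside; x points away from the robot, yaw within 0.35 rad
- bar_seat (a point): midpoint between the two notch floors, 20 mm above the desk, 38 mm towards the robot from the board's centre; axes as the board's. Seated, the bar's origin lies here and the bar's y axis along the board's y, either way round
- stamp_box (a point): centre of the empty printed box (black outline, 56 mm along the board's x and 40 mm along its y inside the lines) on the top form, at the sheet's surface 18 mm above the desk; axes as the board's. The stamp's x goes along the box's long side (board x)
- glue_stick: red and white glue stick, 24 mm across, 86 mm tall, standing between the form board and the place on the left; origin under its centre
- creamer: small jar with dark cap, 44 mm across, 105 mm tall, standing between the form board and the place on the right; origin under its centre
- tape_roll: roll of brown tape lying flat behind, 92 mm across, 48 mm tall; bystander
- calculator: desk calculator, 112x68x12 mm, at the right side; bystander
- coffee_tin: brown drinks can, 53 mm across, 104 mm tall, at the left side; bystander
- memo_block: yellow note block, 70x70x11 mm, lying at the back; bystander
Not all that is in view belongs to the job. Leave any blue look-alike of the stamp alone.

How it is judged:
By the outcome, as a careful person would: the job done as asked, in the order asked, and still so for the second after the job is handed in, while the arm keeps its last pose, push and grip.
It also fails if it takes over 67 s, if anything falls off the work surface, if the arm or the gripper's body presses on something with over 40 N, if the wrist force passes 120 N, or if a joint passes its speed limit or range.

## Working session

There is one attempt and no reset: what is moved stays moved. The work goes in short steps, Python scripts to look and compute and a tool call to move; the robot and the scene stay as the last step left them, time stands still between calls to the robot, and variables do not carry over. Pictures are saved under pics/ and viewed, about 8 in all and at most 12, crops included, and the job is handed in when it is done.

Besides the shell and the picture viewer there is one more tool, called after "Call:" as name(argument=value, ...) on one line, values as JSON. move_arm: Moves the arm, as the interface text tells. Its arguments: {"type":"object","properties":{"commands":{"type":"array","items":{"type":"array","items":{"type":"array","items":{"type":"number"}}}},"force":{"type":"number"}},"required":["commands"]}

```bash
mkdir -p pics; ls; cat > h.py <<'E'
from cell import *
import numpy as np, cv2
from scipy.spatial.transform import Rotation as R
def cam(p, st=None):
    K=np.array(p["K"])
    if "T_tool_cam" in p:
        T=np.eye(4); T[:3,:3]=R.from_quat(st["eef_rot"]).as_matrix(); T[:3,3]=st["position"]
        M=T@np.array(p["T_tool_cam"]); return K,M[:3,:3],M[:3,3]
    r=cv2.Rodrigues(np.array(p["rvec"],float))[0]; return K,r.T,-r.T@np.array(p["tvec"],float).ravel()
def ray(p,uv,z,st=None):
    K,Rc,c=cam(p,st); d=Rc@np.linalg.solve(K,[uv[0],uv[1],1.]); return c+d*(z-c[2])/d[2]
def proj(p,X,st=None):
    K,Rc,c=cam(p,st); q=(np.atleast_2d(X)-c)@Rc@K.T; return q[:,:2]/q[:,2:]
def save(p,n): cv2.imwrite("pics/"+n,p["img"][:,:,::-1])
E
python3 - <<'E'
from h import *
s=observe(); print(s)
for n in("top","scene"):
    p=get_image(n); save(p,n+"1.png"); print(n,cam(p)[2])
    for t,z in dict(bar=0,stamp=.012,ink_pad=0,form_board=0,bar_seat=.02,stamp_box=.018,glue_stick=0,creamer=0,tape_roll=0,coffee_tin=0,calculator=0,memo_block=0).items():
        for d in pinpoint(t,p)[:3]:
            uv=np.array(d["position"])*[640,400]; print(t,round(d["score"],2),uv.round(1),ray(p,uv,z).round(4))
E
```

```text
pics
{'t': 0.0, 'joint_pos': array([-1.35952908e+00,  2.07462071e-01,  1.54297442e+00, -2.18624716e-05,
        1.39347438e+00, -1.50488336e-01]), 'joint_velocities': array([ 0.0008822 ,  0.00019166, -0.00043463,  0.00023165, -0.00024752,
        0.0003141 ]), 'tau': array([ 1.48200083e-04, -3.83034647e+01, -2.91592830e+01, -2.26107677e-04,
        1.03907511e-02,  1.23126912e-05]), 'position': array([ 0.20333013, -0.53703644,  0.23009215]), 'eef_rot': array([-0.58123389,  0.40249723, -0.40129302,  0.58234616]), 'wrist_force': array([ 0.15805547, -0.26175516,  0.28975068]), 'ft_torque': array([ 0.01059548, -0.01296018,  0.01008939]), 'opening': 0.9994489530633044}
top [ 0.42067906 -0.00504844  1.29168309]
bar 0.84 [234.  236.3] [0.4199 0.3041 0.    ]
stamp 0.54 [413.7 224.3] [ 0.4614 -0.3068  0.012 ]
stamp 0.53 [382.6 245.5] [ 0.3899 -0.2006  0.012 ]
ink_pad 0.62 [413.8 224.4] [ 0.4615 -0.3101  0.    ]
ink_pad 0.59 [329.1 214.4] [ 0.4952 -0.0204  0.    ]
form_board 0.66 [327.7 225.1] [ 0.4587 -0.0157  0.    ]
bar_seat 0.87 [325.  236.8] [ 0.4188 -0.0065  0.02  ]
stamp_box 0.59 [325.3
[... 597 characters left out ...]
19 0.    ]
bar 0.28 [268.8 308.9] [0.3885 0.4411 0.    ]
stamp 0.65 [399.9 208.9] [ 0.3687 -0.1518  0.012 ]
stamp 0.51 [397.7 187.4] [ 0.4512 -0.311   0.012 ]
ink_pad 0.53 [393.6 193. ] [ 0.4525 -0.2836  0.    ]
form_board 0.6 [347.4 219.9] [ 0.4732 -0.0135  0.    ]
bar_seat 0.37 [394.5 191.3] [ 0.4366 -0.2539  0.02  ]
stamp_box 0.7 [344.3 210.3] [ 0.4962 -0.0323  0.018 ]
glue_stick 0.37 [316.9 186.4] [ 0.7002 -0.1808  0.    ]
creamer 0.66 [354.3 196.8] [ 0.5453 -0.1767  0.    ]
tape_roll 0.89 [315.4 183.7] [ 0.7196 -0.1991  0.    ]
coffee_tin 0.79 [270.3 308.8] [0.3861 0.4392 0.    ]
calculator 0.59 [404.1 176.6] [ 0.491  -0.4533  0.    ]
memo_block 0.76 [259.8 214.6] [0.7089 0.109  0.    ]
```

```bash
python3 - <<'E'
from h import *
print(R.from_quat(observe()["eef_rot"]).as_matrix().round(3))
a=cv2.imread("pics/top1.png")[130:280,170:480]
b=cv2.imread("pics/scene1.png")[150:350,220:440]
cv2.imwrite("pics/t1c.png",cv2.resize(a,(800,387),interpolation=cv2.INTER_CUBIC))
cv2.imwrite("pics/s1c.png",cv2.resize(b,(660,600),interpolation=cv2.INTER_CUBIC))
E
```

```text
[[ 0.354  0.     0.935]
 [-0.935  0.     0.354]
 [-0.    -1.     0.   ]]
```

View pics/t1c.png

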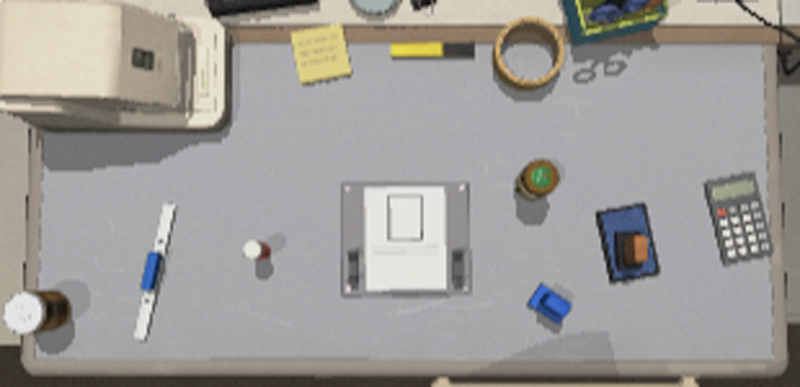

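View pics/s1c.png

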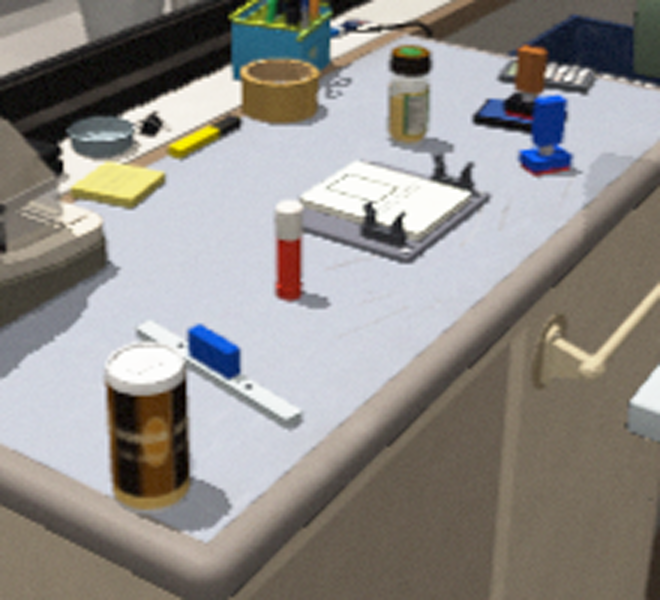

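```bash
cat >> h.py <<'E'
def go(x,y,z,psi=None,st=None,cur=None):
    """numbers for a move to world TCP (m) and jaw angle psi from current state"""
    st=st or observe(); M=R.from_quat(st["eef_rot"]).as_matrix()
    d=M.T@(np.array([x,y,z])-st["position"])*1000
    p0=np.arctan2(M[1,0],M[0,0]); t=0 if psi is None else -((psi-p0+np.pi/2)%np.pi-np.pi/2)
    return d.round(1), round(t,4), "psi0",round(p0,4)
E
python3 - <<'E'
from h import *
import cell
print([n for n in dir(cell) if n[0]!='_'], getattr(cell,'pinch_z',None))
s=observe();p=get_image("wrist"); print(np.array(p["T_tool_cam"]).round(4),p["K"])
t=get_image("top")
for th in("bar","ink_pad","form_board"):
    m=masks_of(th,t)[0]; c=np.argwhere(m["mask"])[:,::-1].astype(np.float32)
    print(th,m["score"],cv2.minAreaRect(c))
print(go(.40,-.012,.36,0), go(.44,-.28,.36,0))
E
```

```text
['Unreachable', 'get_image', 'hand_in', 'masks_of', 'observe', 'pinch_z', 'pinpoint'] 0.0187
[[ 1.000e+00  3.000e-04 -1.000e-04 -2.000e-04]
 [ 2.000e-04 -2.988e-01  9.543e-01 -1.431e-01]
 [ 2.000e-04 -9.543e-01 -2.988e-01  7.630e-02]
 [ 0.000e+00  0.000e+00  0.000e+00  1.000e+00]] [[297.38904164   0.         324.51006091]
 [  0.         297.38904164 198.54837233]
 [  0.           0.           1.        ]]
bar 0.85 ((229.1460418701172, 233.53367614746094), (6.520925521850586, 52.39226531982422), 12.994617462158203)
ink_pad 0.84 ((412.2353210449219, 223.44119262695312), (28.134132385253906, 19.645381927490234), 75.96376037597656)
form_board 0.64 ((325.5, 221.5), (43.0, 51.0), 90.0)
(array([-422.2, -128.7,  369.9]), np.float64(-1.209), 'psi0', np.float64(-1.209)) (array([-157.4, -128.7,  312.4]), np.float64(-1.209), 'psi0', np.float64(-1.209))
```

Call:
move_arm(commands=[[[1,-30,-100,50,0],[1,-80,-129,110,0],[1,-110,-129,170,0],[1,-140,-129,230,0],[1,-157,-129,290,0],[1,-157,-129,312,0],[1,-157,-129,312,0]]])

```text
t: 2.42
position: [0.4419, -0.2781, 0.3608]
eef_rot: [-0.582, 0.4, -0.401, 0.583]
wrist_force: [-0.9, -0.3, -0.7]
opening: 0.999
```

```bash
cat > look.py <<'E'
from h import *
import sys
def look(name,things):
    s=observe();p=get_image("wrist"); save(p,name+".png")
    print(s["position"].round(4),s["t"])
    for t,z in things.items():
        for d in pinpoint(t,p)[:2]:
            uv=np.array(d["position"])*[640,400]; print(t,round(d["score"],2),uv.round(1),ray(p,uv,z,s).round(4))
        if t in("bar","ink_pad","form_board","stamp"):
            for m in masks_of(t,p)[:2]:
                c=np.argwhere(m["mask"])[:,::-1]
                h=dict(ink_pad=.012,bar=.01,form_board=.008,stamp=.08)[t]
                w=np.array([ray(p,q,h,s)[:2] for q in c],np.float32)*1000
                print("  mask",t,round(m["score"],2),cv2.minAreaRect(w))
    return s,p
E
python3 - <<'E'
from look import *
s,p=look("w1",dict(stamp=.012,ink_pad=0,stamp_box=.018,creamer=0,form_board=0,bar_seat=.02))
print(go(.40,-.012,.36,0)); print(go(.42,.20,.36))
E
```

```text
[ 0.4419 -0.2781  0.3608] 2.425
stamp 0.84 [341.8 147.3] [ 0.4623 -0.3007  0.012 ]
stamp 0.75 [272.1 167.5] [ 0.3891 -0.2041  0.012 ]
  mask stamp 0.93 ((399.56536865234375, -206.00335693359375), (41.79373550415039, 42.3160285949707), 59.07664108276367)
  mask stamp 0.61 ((461.7419738769531, -297.0740966796875), (45.766597747802734, 29.02721405029297), 3.999222993850708)
ink_pad 0.89 [343.4 144. ] [ 0.4671 -0.3024  0.    ]
  mask ink_pad 0.93 ((467.2356262207031, -306.3198547363281), (95.63800048828125, 65.33845520019531), 12.109570503234863)
stamp_box 0.96 [165.9  51.4] [ 0.5007 -0.0036  0.018 ]
creamer 0.74 [290.8  68.2] [ 0.5464 -0.1816  0.    ]
creamer 0.37 [342.1 149. ] [ 0.4586 -0.3034  0.    ]
form_board 0.56 [176.4  77.5] [ 0.4691 -0.0178  0.    ]
  mask form_board 0.84 ((471.5518493652344, -9.356414794921875), (152.3798370361328, 183.55540466308594), 0.42501816153526306)
bar_seat 0.73 [162.1  96.8] [ 0.4358 -0.0125  0.02  ]
(array([-2.657e+02,  2.000e-01,  5.830e+01]), np.float64(-1.2108), 'psi0', np.float64(-1.2108))
(array([-4.571e+02,  2.000e-01,  1.517e+02]), 0, 'psi0', np.float64(-1.2108))
```

View pics/w1.png

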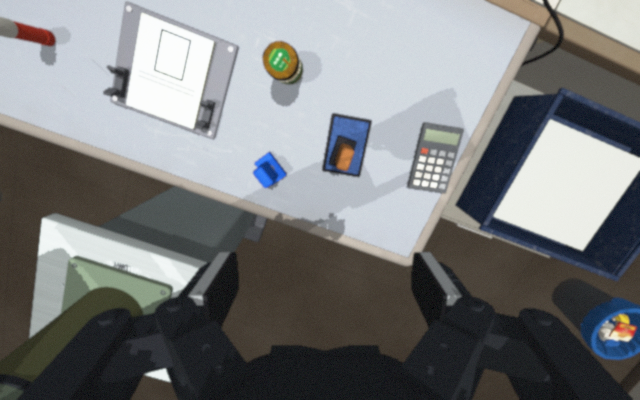

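Call:
move_arm(commands=[[[1,-60,0,15,-0.18],[1,-120,0,30,-0.36],[1,-180,0,40,-0.54],[1,-230,0,50,-0.72],[1,-266,0,58,-0.9],[1,-266,0,58,-1.08],[1,-266,0,58,-1.211],[1,-266,0,58,-1.211]]])

```text
t: 3.92
position: [0.3997, -0.0115, 0.3604]
eef_rot: [0.707, 0.0, 0.0, -0.707]
wrist_force: [0.7, -0.3, -0.2]
opening: 0.998
```

```bash
python3 - <<'E'
from look import *
s,p=look("w2",dict(bar=0,stamp_box=.018,form_board=0,bar_seat=.02,glue_stick=0))
print(go(.38,.30,.25,-1.4))
E
```

```text
[ 0.3997 -0.0115  0.3604] 3.925
stamp_box 0.81 [383.5 152.6] [ 0.4958 -0.0084  0.018 ]
stamp_box 0.3 [352.3 301.4] [ 0.453  -0.2936  0.018 ]
form_board 0.84 [365.2 157.7] [ 0.4688 -0.0197  0.    ]
  mask form_board 0.91 ((472.0401306152344, -12.48040771484375), (149.9158477783203, 171.51220703125), 0.002866128459572792)
bar_seat 0.82 [346.1 155.1] [ 0.4348 -0.0121  0.02  ]
glue_stick 0.9 [361.6  27.4] [0.4554 0.177  0.    ]
(array([-19.5, 110.3, 311.4]), np.float64(1.4012), 'psi0', np.float64(0.0012))
```

View pics/w2.png

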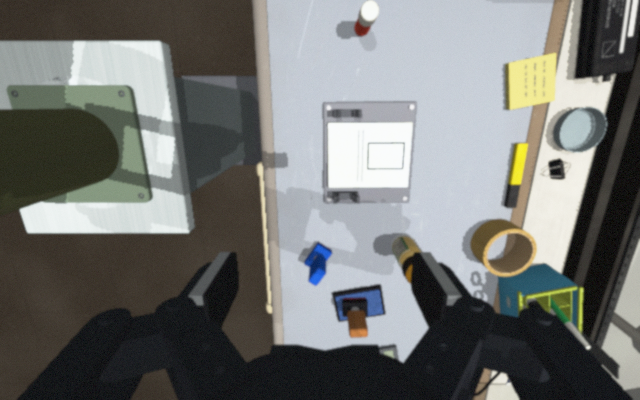

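Call:
move_arm(commands=[[[1,10,15,50,0.18],[1,20,30,100,0.36],[1,30,50,150,0.54],[1,40,70,200,0.72],[1,50,90,250,0.9],[1,50,110,300,1.08],[1,50,110,311,1.26],[1,50,110,311,1.4],[1,50,110,311,1.4]]])

```text
t: 5.45
position: [0.4491, 0.3002, 0.25]
eef_rot: [0.542, -0.455, 0.455, -0.541]
wrist_force: [0.2, 0.6, 0.1]
opening: 1.0
```

```bash
python3 - <<'E'
from look import *
s,p=look("w3",dict(bar=0))
m=masks_of("bar",p)[0]["mask"]; hsv=cv2.cvtColor(p["img"],cv2.COLOR_RGB2HSV)
b=m&(hsv[...,1]>120)&(hsv[...,0]>95)&(hsv[...,0]<130)
for nm,mm,z in(("blue@36",b,.036),("blue@10",b,.010)):
    w=np.array([ray(p,q,z,s)[:2] for q in np.argwhere(mm)[:,::-1]],np.float32)*1000
    print(nm,cv2.minAreaRect(w))
E
```

```text
[0.4491 0.3002 0.25  ] 5.45
bar 0.57 [313.1 177.3] [0.4299 0.3126 0.    ]
  mask bar 0.72 ((428.62176513671875, 315.6402282714844), (18.540725708007812, 179.46530151367188), 78.4246597290039)
blue@36 ((430.6294860839844, 315.40960693359375), (13.020472526550293, 50.06016159057617), 78.33422088623047)
blue@10 ((423.8091125488281, 315.5426940917969), (13.968826293945312, 53.7063102722168), 78.33426666259766)
```

View pics/w3.png

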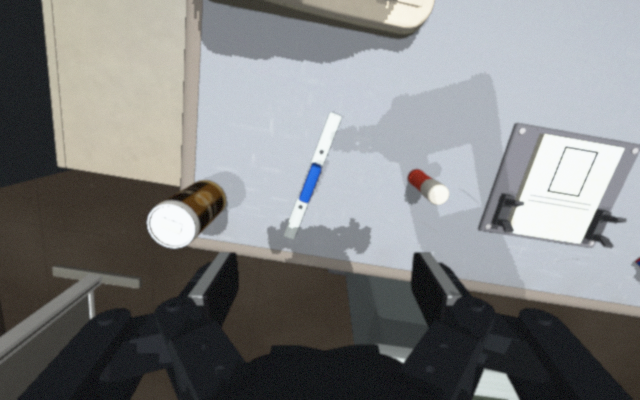

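Call:
move_arm(commands=[[[1,-9,40,-9,0.187],[1,-18.4,90,-16.7,0.373],[1,-18.4,130,-16.7,0.373],[1,-18.4,130,-16.7,0.373]]])

```text
t: 6.15
position: [0.4267, 0.3134, 0.117]
eef_rot: [-0.451, 0.548, -0.547, 0.445]
wrist_force: [-0.5, 0.0, 0.4]
opening: 0.997
```

```bash
cat > barl.py <<'E'
from look import *
s,p=look("w4",dict(bar=0))
hsv=cv2.cvtColor(p["img"],cv2.COLOR_RGB2HSV)
b=((hsv[...,1]>120)&(hsv[...,0]>95)&(hsv[...,0]<130)&masks_of("bar",p)[0]["mask"])
w=np.array([ray(p,q,.036,s)[:2] for q in np.argwhere(b)[:,::-1]],np.float32)*1000
print("blue",cv2.minAreaRect(w)); 
E
python3 barl.py; python3 -c "
from h import *
print(go(.4295,.3155,.013,-1.773))"
```

```text
[0.4267 0.3134 0.117 ] 6.15
bar 0.6 [322.  190.1] [0.429  0.3148 0.    ]
  mask bar 0.84 ((428.72882080078125, 315.8414611816406), (16.062206268310547, 178.48745727539062), 78.78771209716797)
blue ((430.96453857421875, 315.0847473144531), (13.01893138885498, 50.71287536621094), 78.45016479492188)
(array([  1.2, 109.9,  -2.5]), np.float64(0.0019), 'psi0', np.float64(-1.7711))
```

Call:
move_arm(commands=[[[1,0,45,0,0],[1,0,80,0,0],[1,0,95,0,0],[1,0,103,0,0],[1,0,107,0,0],[1,0,107,0,0]]], force=60)

```text
t: 7.1
position: [0.4304, 0.3156, 0.0142]
eef_rot: [0.447, -0.547, 0.548, -0.448]
wrist_force: [-0.0, 0.8, 0.0]
opening: 1.0
```

```bash
python3 -c "
from h import *
s=observe();print(s['position'],s['wrist_force'],go(.4295,.3155,.013,-1.773))"
```

```text
[0.43040341 0.31558576 0.01418993] [-0.02869328  0.7536466   0.04139718] (array([ 0.3,  1.2, -0.9]), np.float64(0.002), 'psi0', np.float64(-1.771))
```

Close and lift.

Call:
move_arm(commands=[[[0.1,0,0,0,0],[0,0,0,0,0],[0,0,0,0,0],[0,0,0,0,0],[0,0,0,0,0],[0,0,0,0,0],[0,0,0,0,0],[0,0,0,0,0]]], force=70)

```text
t: 8.1
position: [0.4299, 0.3153, 0.0136]
eef_rot: [0.447, -0.547, 0.548, -0.448]
wrist_force: [-0.7, -0.4, 3.2]
opening: 0.148
```

Call:
move_arm(commands=[[[0,0,-15,0,0],[0,0,-45,0,0],[0,0,-90,0,0],[0,0,-140,0,0],[0,0,-190,0,0],[0,0,-190,0,0],[0,0,-190,0,0]]])

```text
t: 8.98
position: [0.4288, 0.3147, 0.2028]
eef_rot: [-0.448, 0.548, -0.547, 0.447]
wrist_force: [-0.4, -0.2, -1.8]
opening: 0.144
```

```bash
python3 - <<'E'
from h import *
s=observe();print(s['position'],s['wrist_force'],go(.434,-.0125,.203,0))
p=get_image("wrist"); save(p,"w5.png")
E
```

```text
[0.42877424 0.31471788 0.20280578] [-0.39167336 -0.16683815 -1.76551763] (array([319.6,   0. ,  70.2]), np.float64(1.3706), 'psi0', np.float64(-1.771))
```

View pics/w5.png

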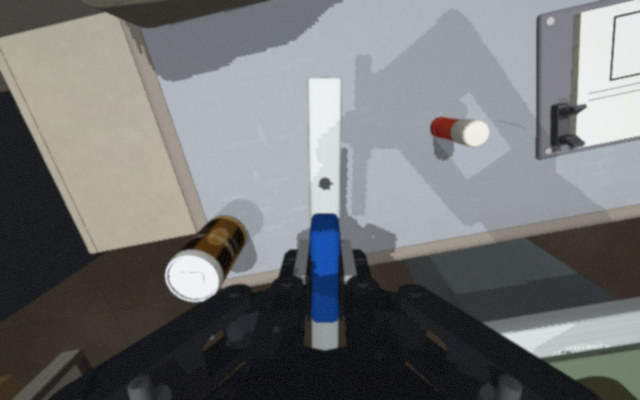

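Call:
move_arm(commands=[[[0,40,0,-2,-0.18],[0,80,0,-4,-0.36],[0,120,0,-6,-0.54],[0,160,0,-8,-0.72],[0,200,0,-10,-0.9],[0,240,0,-12,-1.08],[0,274.1,0,-14.8,-1.26],[0,274.1,0,-14.8,-1.44],[0,274.1,0,-14.8,-1.62],[0,274.1,0,-14.8,-1.773]]])

```text
t: 10.28
position: [0.3588, 0.0494, 0.2011]
eef_rot: [-0.707, -0.001, 0.004, 0.707]
wrist_force: [0.5, 0.2, -1.5]
opening: 0.148
```

Call:
move_arm(commands=[[[0,0,0,0,0],[0,0,0,0,0]]])

```text
t: 10.52
position: [0.3597, 0.0496, 0.2022]
eef_rot: [-0.707, 0.001, 0.001, 0.707]
wrist_force: [0.3, -1.5, -1.7]
opening: 0.15
```

```bash
python3 - <<'E'
from look import *
s,p=look("w6",dict(form_board=0,bar_seat=.02,stamp_box=.018))
print(go(.434,-.0125,.203,0))
cv2.imwrite("pics/w6c.png",cv2.resize(p["img"][60:300,260:560,::-1],(750,600),interpolation=cv2.INTER_CUBIC))
E
```

```text
[0.3597 0.0496 0.2022] 10.525
form_board 0.98 [415.9 225.1] [ 0.4733 -0.0166  0.    ]
  mask form_board 0.74 ((470.8409423828125, -14.745574951171875), (150.9024200439453, 174.7371826171875), 0.14375706017017365)
  mask form_board 0.54 ((470.18304443359375, 183.72052001953125), (58.48683547973633, 28.908525466918945), 32.370758056640625)
bar_seat 0.97 [386.6 226. ] [ 0.4324 -0.0095  0.02  ]
stamp_box 0.64 [440.5 226.9] [ 0.4968 -0.0114  0.018 ]
(array([ 73.4,   0.2, -62.1]), np.float64(0.0015), 'psi0', np.float64(0.0015))
```

View pics/w6c.png

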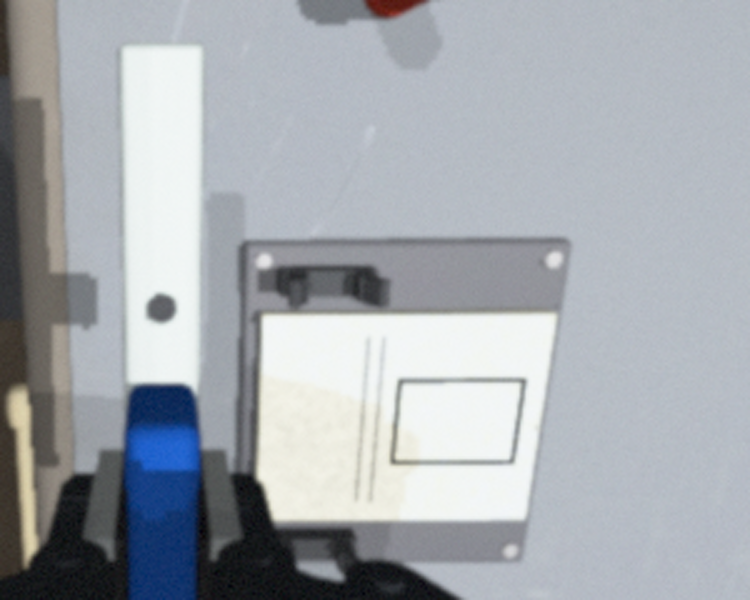

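```bash
cat > w6fit.py <<'E'
from look import *
from scipy.optimize import least_squares
s=observe();p=get_image("wrist")
f=lambda a:np.array(a)/2.5+[260-.3,60-.3]
P=[((246,241),(-75,85,8)),((569,240),(75,85,8)),((259,313),(-67,53,18)),((557,313),(67,53,18)),((526,521),(67,-53,18)),((521,560),(75,-85,8))]
uv=np.array([f(a) for a,_ in P]);X=np.array([b for _,b in P])/1e3
for a,b in P: print(ray(p,f(a),b[2]/1e3,s).round(4))
def pr(v): return (R.from_euler('z',v[2]).apply(X)+[v[0],v[1],0])
r=least_squares(lambda v:(proj(p,pr(v),s)-uv).ravel(),[.472,-.0125,0],loss='soft_l1');print(r.x,r.fun.reshape(-1,2).round(1))
B=np.array([ray(p,f(a),.018,s) for a in((401,380),(526,380),(514,464),(391,462))]);print(B.round(4),B.mean(0))
# bar underside-ish: strip top at TCP z+.017?: far end corners
for a in((121,45),(203,45),(127,384),(199,384)): print(ray(p,f(a),s["position"][2]-.013+.010,s).round(4))
E
python3 w6fit.py
```

```text
[0.3986 0.071  0.008 ]
[0.5459 0.0717 0.008 ]
[0.4046 0.0397 0.018 ]
[0.5404 0.04   0.018 ]
[ 0.5422 -0.0673  0.018 ]
[ 0.5485 -0.0962  0.008 ]
[ 0.47327732 -0.01342488  0.0075622 ] [[-0.8 -0. ]
 [ 1.6 -0.4]
 [ 1.1  0.5]
 [-0.5 -0.1]
 [-1.  -0.9]
 [ 0.1  1.1]]
[[ 0.4725  0.0074  0.018 ]
 [ 0.5311  0.0075  0.018 ]
 [ 0.5317 -0.0359  0.018 ]
 [ 0.4718 -0.035   0.018 ]] [ 0.50175516 -0.01401406  0.018     ]
[0.3528 0.1381 0.2002]
[0.3677 0.1381 0.2002]
[0.353  0.0722 0.2002]
[0.3681 0.0722 0.2002]
```

Call:
move_arm(commands=[[[0,35,0,-30,0],[0,74.5,0,-63,-0.005],[0,74.5,40,-63,-0.005],[0,74.5,80,-63,-0.005],[0,74.5,110,-63,-0.005],[0,74.5,126,-63,-0.005],[0,74.5,128,-63,-0.005],[0,74.5,128,-63,-0.005]]])

```text
t: 11.82
position: [0.4358, -0.0135, 0.0759]
eef_rot: [0.707, 0.003, -0.002, -0.707]
wrist_force: [0.3, -0.8, -2.0]
opening: 0.15
```

```bash
python3 - <<'E'
from look import *
s=observe();print(s['position'],go(.4345,-.013,.075,.005))
p=get_image("wrist")
cv2.imwrite("pics/w7c.png",cv2.resize(p["img"][60:300,200:500,::-1],(750,600),interpolation=cv2.INTER_CUBIC))
# predicted support points in crop for the estimated board
for y in(.062,.074):
  for x in(-.0105,.0105):
    X=R.from_euler('z',.005).apply([x-.038,y,.020])+[.4733,-.0134,0]; print(x,y,((proj(p,X,s)[0]-[200,60])*2.5).round(0))
E
```

```text
[ 0.43581759 -0.01349691  0.07585126] (array([-1.3,  0.8,  0.5]), np.float64(0.0019), 'psi0', np.float64(0.0069))
-0.0105 0.062 [270. 172.]
0.0105 0.062 [350. 172.]
-0.0105 0.074 [269. 124.]
0.0105 0.074 [351. 124.]
```

View pics/w7c.png

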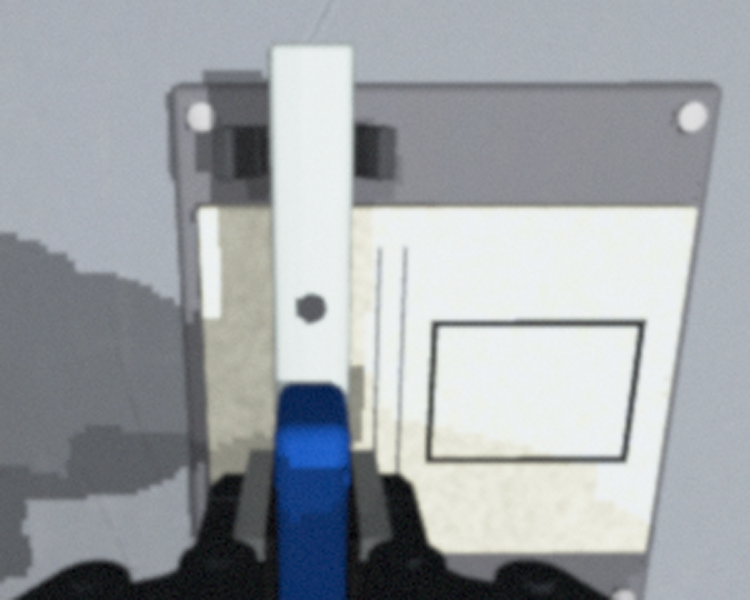

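Call:
move_arm(commands=[[[0,0,0,0,0],[0,0,0,0,0],[0,0,0,0,0]]])

```text
t: 12.25
position: [0.4355, -0.0134, 0.0756]
eef_rot: [0.707, 0.003, -0.002, -0.707]
wrist_force: [-0.1, -0.1, -1.3]
opening: 0.149
```

```bash
python3 - <<'E'
from look import *
s=observe();print(s['position'],go(.4345,-.013,.075,.005))
p=get_image("wrist"); g=cv2.cvtColor(p["img"],cv2.COLOR_RGB2GRAY)
print(g[112:132:4,275:370].tolist()) 
E
```

```text
[ 0.4354619  -0.01344555  0.07564192] (array([-1. ,  0.6,  0.5]), np.float64(0.002), 'psi0', np.float64(0.007))
[[135, 139, 144, 147, 146, 157, 158, 157, 149, 131, 105, 80, 70, 71, 72, 79, 77, 76, 69, 61, 52, 43, 43, 46, 48, 41, 43, 44, 52, 50, 47, 64, 104, 153, 194, 221, 230, 233, 235, 234, 235, 235, 236, 234, 236, 237, 238, 238, 239, 238, 238, 238, 238, 238, 238, 237, 239, 238, 238, 237, 228, 194, 190, 220, 222, 195, 136, 76, 50, 45, 43, 47, 50, 52, 52, 54, 56, 70, 76, 83, 83, 85, 86, 101, 124, 139, 145, 145, 145, 142, 145, 146, 143, 145, 142], [144, 144, 133, 111, 97, 96, 95, 95, 95, 93, 90, 79, 76, 75, 76, 83, 85, 85, 74, 66, 50, 44, 45, 45, 45, 43, 43, 48, 51, 52, 47, 52, 99, 147, 192, 219, 229, 233, 233, 236, 235, 235, 235, 234, 234, 236, 238, 237, 238, 238, 238, 238, 237, 238, 238, 238, 237, 238, 238, 237, 227, 201, 203, 224, 221, 192, 135, 75, 53, 50, 44, 46, 53, 57, 51, 57, 60, 75, 84, 88, 87, 84, 90, 98, 120, 137, 143, 143, 145, 143, 146, 144, 145, 144, 143], [142, 140, 129, 112, 97, 94, 96, 95, 95, 95, 86, 78, 77, 78, 79, 83, 86, 85, 77, 60, 50, 46, 43, 40, 35, 42, 43, 48,
[... 478 characters left out ...]
233, 236, 235, 236, 234, 234, 235, 237, 237, 238, 237, 238, 238, 238, 238, 238, 239, 238, 238, 238, 239, 238, 234, 230, 228, 229, 222, 189, 134, 70, 49, 47, 43, 46, 44, 52, 53, 59, 66, 79, 86, 88, 91, 84, 85, 95, 113, 123, 129, 138, 141, 144, 143, 142, 145, 142, 144], [143, 143, 141, 131, 110, 98, 98, 95, 96, 94, 87, 79, 79, 78, 86, 82, 88, 89, 81, 69, 55, 49, 48, 44, 45, 43, 41, 51, 51, 50, 46, 51, 82, 130, 180, 216, 228, 233, 233, 235, 235, 234, 236, 235, 234, 237, 238, 237, 238, 237, 238, 237, 238, 238, 237, 238, 237, 238, 239, 238, 238, 238, 236, 233, 223, 188, 126, 70, 45, 42, 43, 45, 50, 53, 53, 54, 65, 80, 84, 89, 87, 87, 87, 98, 115, 122, 130, 136, 143, 143, 143, 146, 144, 144, 142]]
```

Call:
move_arm(commands=[[[0,-1.4,0,0,0],[0,-1.4,10,0,0],[0,-1.4,18,0,0],[0,-1.4,24,0,0],[0,-1.4,30,0,0],[0,-1.4,35,0,0],[0,-1.4,38,0,0],[0,-1.4,38,0,0]]])

```text
t: 13.3
position: [0.4337, -0.0134, 0.0371]
eef_rot: [-0.707, -0.002, 0.003, 0.707]
wrist_force: [0.2, -0.1, -1.3]
opening: 0.145
```

```bash
python3 - <<'E'
from h import *
s=observe();print(s['position'],s['wrist_force'],s['ft_torque'])
E
```

```text
[ 0.43367667 -0.01336874  0.03708615] [ 0.15400287 -0.05279816 -1.32022851] [-0.00082868 -0.04452132  0.01625011]
```

Call:
move_arm(commands=[[[0,0,2,0,0],[0,0,3.5,0,0],[0,0,4,0,0],[0,0,4,0,0]]])

```text
t: 13.8
position: [0.4339, -0.0134, 0.0335]
eef_rot: [0.707, 0.003, -0.002, -0.707]
wrist_force: [-2.0, -0.6, 2.1]
opening: 0.145
```

```bash
python3 - <<'E'
from h import *
s=observe();print(s['position'],s['wrist_force'],s['ft_torque'])
E
```

```text
[ 0.43388893 -0.01340895  0.03353918] [-1.97396725 -0.58591691  2.08534105] [ 0.02706016  0.24795778 -0.03167686]
```

Call:
move_arm(commands=[[[0.6,0,0,0,0],[1,0,0,0,0],[1,0,0,0,0],[1,0,0,0,0],[1,0,-10,0,0],[1,0,-40,0,0],[1,0,-90,0,0],[1,0,-150,0,0],[1,0,-200,0,0],[1,0,-200,0,0]]])

```text
t: 15.05
position: [0.4373, -0.0141, 0.2392]
eef_rot: [0.708, 0.007, 0.002, -0.706]
wrist_force: [0.6, -0.2, -0.6]
opening: 1.0
```

```bash
python3 - <<'E'
from look import *
s,p=look("w8",dict(bar=0.02,form_board=0,bar_seat=.02,stamp_box=.018))
hsv=cv2.cvtColor(p["img"],cv2.COLOR_RGB2HSV)
b=((hsv[...,1]>120)&(hsv[...,0]>95)&(hsv[...,0]<130)&masks_of("bar",p)[0]["mask"])
w=np.array([ray(p,q,.056,s)[:2] for q in np.argwhere(b)[:,::-1]],np.float32)*1000
print("blue",cv2.minAreaRect(w)); 
sc=get_image("scene"); save(sc,"s2.png")
a=cv2.resize(p["img"][50:300,260:500,::-1],(480,500),interpolation=cv2.INTER_CUBIC)
c=cv2.resize(sc["img"][180:255,310:390,::-1],(320,300),interpolation=cv2.INTER_CUBIC)
cv2.imwrite("pics/w8c.png",np.hstack([a,np.vstack([c,np.zeros((200,320,3),np.uint8)])]))
E
```

```text
[ 0.4373 -0.0141  0.2392] 15.05
bar 0.81 [321.6 169. ] [ 0.4362 -0.0133  0.02  ]
  mask bar 0.89 ((433.8919982910156, -18.637954711914062), (20.003759384155273, 188.86094665527344), 1.0575071573257446)
form_board 0.74 [348.2 166.7] [ 0.471  -0.0143  0.    ]
  mask form_board 0.65 ((471.78106689453125, -14.929412841796875), (149.03233337402344, 173.1373291015625), 0.500825047492981)
bar_seat 0.82 [319.7 166. ] [ 0.4338 -0.0095  0.02  ]
stamp_box 0.73 [371.7 167.1] [ 0.4985 -0.011   0.018 ]
stamp_box 0.2 [333.9 349.1] [ 0.4562 -0.2937  0.018 ]
blue ((433.7613220214844, -12.571784973144531), (12.272594451904297, 49.339256286621094), 0.456173837184906)
```

View pics/w8c.png

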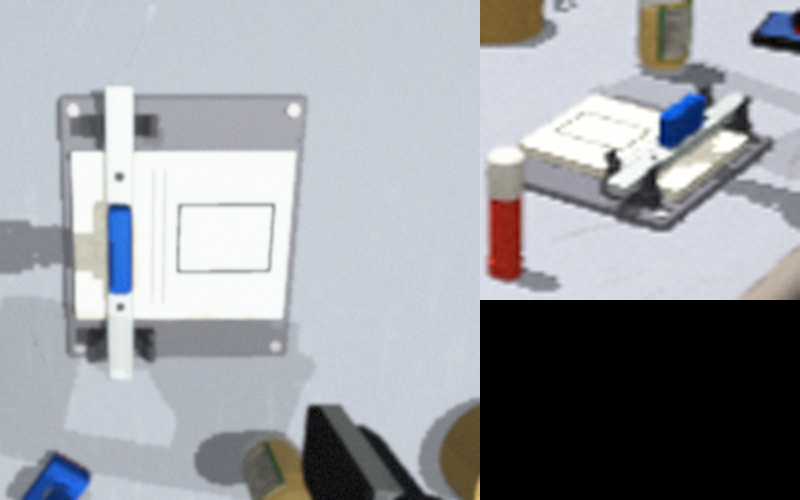

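Call:
move_arm(commands=[[[1,10,-20,-40,0.18],[1,20,-45,-90,0.36],[1,30,-45,-140,0.54],[1,40,-45,-190,0.72],[1,50,-45,-240,0.9],[1,55,-45,-287,1.08],[1,55,-45,-287,1.26],[1,55,-45,-287,1.45],[1,55,-45,-287,1.45],[1,55,-45,-287,1.45]]])

```text
t: 16.75
position: [0.4907, -0.2998, 0.2779]
eef_rot: [0.532, -0.467, 0.466, -0.532]
wrist_force: [-0.8, -0.1, 0.5]
opening: 1.003
```

```bash
python3 - <<'E'
from look import *
s,p=look("w9",dict(stamp=.012,ink_pad=0))
print(go(.46,-.3,.2))
print(((proj(p,[.46,-.3,.05],s)[0])))
u,v=proj(p,[.46,-.3,.05],s)[0].astype(int)
cv2.imwrite("pics/w9c.png",cv2.resize(p["img"][max(v-65,0):v+65,u-80:u+80,::-1],(738,600),interpolation=cv2.INTER_CUBIC)); print(u,v)
E
```

```text
[ 0.4907 -0.2998  0.2779] 16.75
stamp 0.73 [322.6 183.2] [ 0.4614 -0.3006  0.012 ]
stamp 0.72 [255.  220.4] [ 0.3923 -0.209   0.012 ]
  mask stamp 0.9 ((406.23651123046875, -210.00685119628906), (40.140838623046875, 55.601348876953125), 56.733978271484375)
  mask stamp 0.68 ((465.5448303222656, -301.3212890625), (56.417842864990234, 28.024925231933594), 2.335226535797119)
ink_pad 0.67 [324.3 176.1] [ 0.4692 -0.302   0.    ]
  mask ink_pad 0.59 ((468.16815185546875, -306.2615051269531), (95.88387298583984, 65.37522888183594), 10.957794189453125)
(array([ -3.8,  78.3, -30.6]), 0, 'psi0', np.float64(-1.4419))
[321.81244628 191.52491585]
321 191
```

View pics/w9c.png

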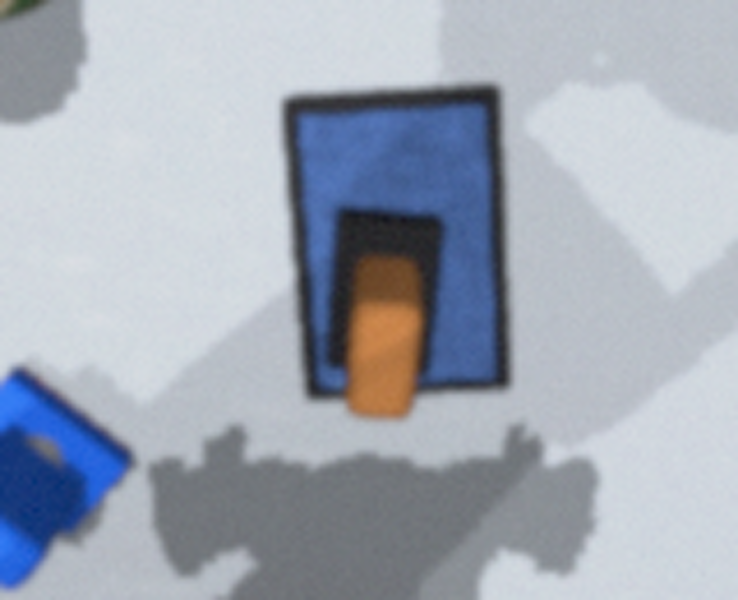

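```bash
python3 - <<'E'
from look import *
s=observe();p=get_image("wrist")
f=lambda a:np.array(a)/4.6137+[241-.4,126-.4]
H=np.array([ray(p,f(a),.092,s) for a in((353,304),(424,304),(412,417),(346,415))]);print(H.round(4),H.mean(0))
M=np.array([ray(p,f(a),.030,s) for a in((342,210),(442,217),(330,365))]);print(M.round(4),(M[1]+M[2])/2)
for Q in(H,):
  print(np.arctan2(*(Q[0]-Q[3])[1::-1]),np.arctan2(*(Q[1]-Q[2])[1::-1]),np.arctan2(*(Q[0]-Q[1])[1::-1]),np.arctan2(*(Q[3]-Q[2])[1::-1]))
print(np.arctan2(*(M[0]-M[2])[1::-1]),np.arctan2(*(M[0]-M[1])[1::-1]))
print([np.linalg.norm(a).round(4) for a in(H[0]-H[1],H[0]-H[3],M[0]-M[1],M[0]-M[2])])
# box from w8 image corners, with state at that time approximated
E
```

```text
[[ 0.4715 -0.2936  0.092 ]
 [ 0.4738 -0.3112  0.092 ]
 [ 0.4436 -0.3122  0.092 ]
 [ 0.4419 -0.2954  0.092 ]] [ 0.45770081 -0.30309856  0.092     ]
[[ 0.4814 -0.2877  0.03  ]
 [ 0.4831 -0.3168  0.03  ]
 [ 0.4338 -0.2897  0.03  ]] [ 0.4584657  -0.30325902  0.03      ]
0.06114261578544755 0.035307266269733815 1.6998984857686499 1.6675686998189432
0.043465376914433806 1.6286772264131102
[np.float64(0.0177), np.float64(0.0296), np.float64(0.0292), np.float64(0.0477)]
```

```bash
python3 -c "
from h import *
print(observe()['position'],go(.458,-.3032,.14,-1.52))"
```

```text
[ 0.49086921 -0.29988386  0.27837946] (array([ -0.9, 138.4, -33. ]), np.float64(0.0778), 'psi0', np.float64(-1.4422))
```

Call:
move_arm(commands=[[[1,-1,40,-15,0.078],[1,-1,90,-33,0.078],[1,-1,130,-33,0.078],[1,-1,138.4,-33,0.078],[1,-1,138.4,-33,0.078],[1,-1,138.4,-33,0.078],[1,-1,138.4,-33,0.078]]])

```text
t: 17.92
position: [0.4592, -0.3041, 0.1419]
eef_rot: [-0.512, 0.486, -0.489, 0.512]
wrist_force: [0.5, 0.3, 0.1]
opening: 0.994
```

```bash
python3 - <<'E'
from look import *
s=observe();print(s['position'],go(.458,-.3032,.05,-1.52))
p=get_image("wrist")
u,v=proj(p,[.458,-.303,.05],s)[0].astype(int); print(u,v)
hsv=cv2.cvtColor(p["img"],cv2.COLOR_RGB2HSV)
b=((hsv[...,1]>100)&(hsv[...,0]>3)&(hsv[...,0]<20)).astype(np.uint8)
n,l,st,ce=cv2.connectedComponentsWithStats(b)
i=min((k for k in range(1,n) if st[k,4]>150),key=lambda k:np.hypot(*(ce[k]-[u,v]))); print(st[i],ce[i])
for r in range(st[i,1],st[i,1]+st[i,3],6):
    c=np.where(l[r]==i)[0]; print(r,c.min(),c.max(),[round(float(hsv[r,k,2])) for k in (c.min()+3,(c.min()+c.max())//2)], ray(p,(c.min()-.5,r),.092,s).round(4)[:2],ray(p,(c.max()+.5,r),.092,s).round(4)[:2])
E
```

```text
[ 0.45918571 -0.30414308  0.14188505] (array([-1.3, 91.9, -1.4]), np.float64(-0.0007), 'psi0', np.float64(-1.5207))
322 203
[ 310  184   27   59 1403] [322.73556664 213.3613685 ]
184 319 326 [68, 68] [ 0.4851 -0.2988] [ 0.4853 -0.3041]
190 312 333 [99, 102] [ 0.4807 -0.2943] [ 0.4814 -0.3091]
196 311 334 [98, 102] [ 0.4764 -0.2937] [ 0.4772 -0.31  ]
202 310 335 [121, 146] [ 0.4721 -0.2932] [ 0.473  -0.3109]
208 310 336 [151, 190] [ 0.4678 -0.2934] [ 0.4687 -0.3119]
214 310 335 [173, 192] [ 0.4634 -0.2935] [ 0.4643 -0.3115]
220 310 335 [171, 173] [ 0.459  -0.2937] [ 0.4599 -0.3117]
226 311 334 [156, 167] [ 0.4545 -0.2945] [ 0.4553 -0.3113]
232 312 334 [162, 177] [ 0.45   -0.2954] [ 0.4508 -0.3116]
238 312 334 [170, 177] [ 0.4454 -0.2956] [ 0.4462 -0.3119]
```

Call:
move_arm(commands=[[[1,0,25,0,0],[1,0,55,0,0],[1,0,75,0,0],[1,0,86,0,0],[1,0,90,0,0],[1,0,90,0,0],[1,0,90,0,0]]])

```text
t: 18.85
position: [0.4587, -0.3038, 0.0509]
eef_rot: [-0.512, 0.487, -0.488, 0.512]
wrist_force: [-0.2, -0.6, 1.4]
opening: 1.0
```

```bash
python3 -c "
from h import *
s=observe();print(s['position'],s['wrist_force'],go(.458,-.303,.05,-1.52))"
```

```text
[ 0.45865577 -0.30378145  0.05089163] [-0.22535132 -0.5619836   1.42892529] (array([-0.8,  0.9, -0.6]), np.float64(-0.001), 'psi0', np.float64(-1.521))
```

Call:
move_arm(commands=[[[0.2,0,0,0,0],[0,0,0,0,0],[0,0,0,0,0],[0,0,0,0,0],[0,0,0,0,0],[0,0,0,0,0],[0,0,0,0,0],[0,0,0,0,0]]], force=60)

```text
t: 19.85
position: [0.4581, -0.3033, 0.0501]
eef_rot: [-0.512, 0.487, -0.488, 0.512]
wrist_force: [-0.0, 0.5, 1.6]
opening: 0.207
```

```bash
python3 -c "
from h import *
s=observe();print(s['position'],s['wrist_force'],s['opening'],go(.458,-.303,.05,-1.52))"
```

```text
[ 0.45813225 -0.3033469   0.05005489] [-0.03594233  0.51090805  1.60091843] 0.2070529194422074 (array([-0.4,  0.1, -0.1]), np.float64(-0.001), 'psi0', np.float64(-1.521))
```

Call:
move_arm(commands=[[[0,0,-10,0,0],[0,0,-35,0,0],[0,0,-80,0,0],[0,0,-125,0,0],[0,0,-160,0,0],[0,0,-170,0,0],[0,0,-170,0,0],[0,0,-170,0,0],[0,0,-170,0,0]]])

```text
t: 20.98
position: [0.4571, -0.3024, 0.2178]
eef_rot: [0.512, -0.489, 0.486, -0.512]
wrist_force: [0.8, 0.1, -1.1]
opening: 0.203
```

```bash
python3 - <<'E'
from h import *
s=observe();print(s['position'],s['wrist_force'],s['opening'],go(.50,-.014,.22,-np.pi/2+.005))
p=get_image("wrist");save(p,"w10.png")
E
```

```text
[ 0.45706842 -0.30241142  0.21780748] [ 0.7957997   0.13383582 -1.12440023] 0.20322515393616875 (array([-285.9,   -1.6,   57.2]), np.float64(0.0448), 'psi0', np.float64(-1.521))
```

View pics/w10.png

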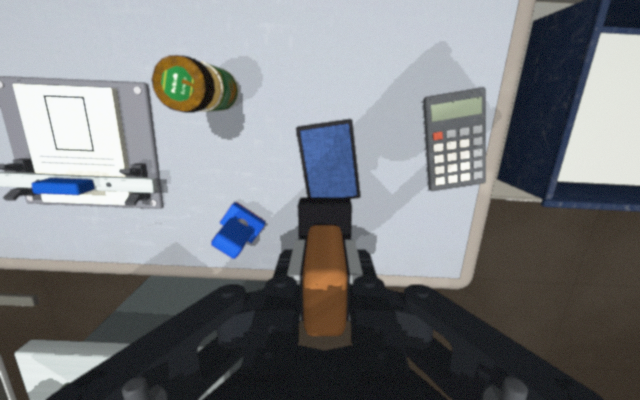

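Call:
move_arm(commands=[[[0,-40,0,8,0.01],[0,-90,0,18,0.02],[0,-140,0,28,0.04],[0,-185,0,37,0.045],[0,-211,0,42.6,0.045],[0,-211,0,42.6,0.045],[0,-211,0,42.6,0.045],[0,-211,0,42.6,0.045]]])

```text
t: 22.02
position: [0.4899, -0.0914, 0.2197]
eef_rot: [0.501, -0.499, 0.499, -0.501]
wrist_force: [-0.6, 0.2, -0.6]
opening: 0.202
```

```bash
cat > box.py <<'E'
from look import *
from scipy.optimize import least_squares
s=observe();print(s['position'],s['joint_velocities'].round(3),go(.5,-.014,.22))
p=get_image("wrist");save(p,"w11.png")
for d in pinpoint("stamp_box",p)[:1]: print(d["score"],ray(p,np.array(d["position"])*[640,400],.018,s).round(4))
g=cv2.cvtColor(p["img"],cv2.COLOR_RGB2GRAY)
# rectify z=.018 plane, 0.5 mm/px: x .45-.56 , y -.07..+.05
xs=np.arange(.45,.56,.0005); ys=np.arange(-.075,.05,.0005)
G=np.array([[x,y,.018] for x in xs for y in ys]); q=proj(p,G,s).astype(np.float32).reshape(len(xs),len(ys),2)
r=cv2.remap(g,q[...,0],q[...,1],cv2.INTER_LINEAR); cv2.imwrite("pics/rect.png",r)
# outline model: find best (cx,cy,yaw) by darkness along 57x41 outline
t=np.linspace(-1,1,80); a,b=.0285,.0205
O=np.vstack([np.c_[a*t,0*t+b],np.c_[a*t,0*t-b],np.c_[0*t+a,b*t],np.c_[0*t-a,b*t]])
gb=cv2.GaussianBlur(g,(0,0),1).astype(np.float32)
def cost(v):
    X=np.c_[R.from_euler('z',v[2]).as_matrix()[:2,:2].dot(O.T).T+v[:2],np.full(len(O),.018)]
    u=proj(p,X,s).astype(np.float32); return cv2.remap(gb,u[:,:1].copy(),u[:,1:].copy(),cv2.INTER_LINEAR).mean()
best=min(((cost((x,y,w)),x,y,w) for x in np.arange(.49,.512,.0005) for y in np.arange(-.025,0,.0005) for w in(-.02,-.01,0,.01,.02)))
print(best)
E
python3 box.py
```

```text
[ 0.4898863  -0.09136902  0.21967864] [-0.003 -0.002 -0.001  0.002 -0.     0.001] (array([-77.3,  -0.3,  10.4]), 0, 'psi0', np.float64(-1.5675))
0.84 [ 0.5    -0.0111  0.018 ]
(np.float32(196.2625), np.float64(0.499), np.float64(-0.01299999999999999), 0.02)
```

```bash
sed -i '/^best=/,$d' box.py; cat >> box.py <<'E'
from scipy.optimize import differential_evolution as de
gb=cv2.GaussianBlur(g,(0,0),.7).astype(np.float32)
def c2(v):
    global O
    a,b=v[3]/2,v[4]/2
    O=np.vstack([np.c_[a*t,0*t+b],np.c_[a*t,0*t-b],np.c_[0*t+a,b*t],np.c_[0*t-a,b*t]]); return float(cost(v))
r=de(c2,[(.49,.512),(-.025,0),(-.04,.04),(.055,.060),(.039,.044)],seed=1,maxiter=150); print(r.x.round(4),r.fun)
E
python3 box.py
```

```text
[ 0.48991421 -0.09130472  0.21978302] [ 0.002 -0.001  0.001  0.001  0.     0.001] (array([-77.3,  -0.2,  10.3]), 0, 'psi0', np.float64(-1.5676))
0.66 [ 0.5014 -0.0104  0.018 ]
[ 0.4989 -0.0131  0.0102  0.0581  0.0421] 183.4768524169922
```

Call:
move_arm(commands=[[[0,-40,0,5,0],[0,-78,0,9.8,-0.0045],[0,-78,0,9.8,-0.0045],[0,-78,40,9.8,-0.0045],[0,-78,80,9.8,-0.0045],[0,-78,110,9.8,-0.0045],[0,-78,119.7,9.8,-0.0045],[0,-78,119.7,9.8,-0.0045],[0,-78,119.7,9.8,-0.0045],[0,-78,119.7,9.8,-0.0045]]])

```text
t: 23.48
position: [0.5007, -0.0126, 0.1017]
eef_rot: [-0.502, 0.497, -0.499, 0.503]
wrist_force: [-0.8, 0.3, 0.1]
opening: 0.202
```

```bash
python3 -c "
from h import *
s=observe();print(s['position'],s['wrist_force'],s['opening'],go(.4995,-.0133,.0661,-1.563))"
```

```text
[ 0.50067437 -0.01260904  0.10169098] [-0.78510621  0.27561228  0.07778753] 0.20156149761169742 (array([ 0.7, 35.6, -1.3]), np.float64(0.0015), 'psi0', np.float64(-1.5615))
```

Call:
move_arm(commands=[[[0,0,10,0,0],[0,0,20,0,0],[0,0,28,0,0],[0,0,32,0,0],[0,0,33,0,0],[0,0,33,0,0],[0,0,33,0,0],[0,0,33,0,0],[0,0,33,0,0],[0,0,33,0,0]]])

```text
t: 24.72
position: [0.4995, -0.0123, 0.0672]
eef_rot: [-0.502, 0.498, -0.498, 0.502]
wrist_force: [0.3, 0.5, -0.9]
opening: 0.205
```

```bash
python3 - <<'E'
from h import *
s=observe();print(s['position'],s['wrist_force'],s['opening'],go(.4995,-.0133,.0661,-1.563))
p=get_image("wrist");t=get_image("top");sc=get_image("scene")
f=lambda i,w,h:cv2.resize(i[...,::-1],(w,h),interpolation=cv2.INTER_CUBIC)
a=f(p["img"][120:320,220:430],525,500); b=f(sc["img"][165:255,300:390],275,275); c=f(t["img"][190:260,295:365],275,225)
cv2.imwrite("pics/fin.png",np.hstack([a,np.vstack([b,c])]))
z=.018
for nm,(hx,hy),zz,cxy in(("box",(.028,.020),.018,(.499,-.0131)),("face",(.022,.014),s["position"][2]-.038,s["position"][:2])):
    X=np.array([[cxy[0]+i*hx,cxy[1]+j*hy,zz] for i,j in((1,1),(1,-1),(-1,-1),(-1,1))]); print(nm,((proj(p,X,s)-[220,120])*2.5).round(0).tolist())
E
```

```text
[ 0.49946571 -0.01233581  0.06724575] [ 0.32379173  0.52401091 -0.87459374] 0.20455666709821493 (array([1. , 1.1, 0. ]), np.float64(0.0015), 'psi0', np.float64(-1.5615))
box [[191.0, 154.0], [341.0, 156.0], [333.0, 344.0], [194.0, 343.0]]
face [[208.0, 187.0], [318.0, 188.0], [313.0, 343.0], [210.0, 342.0]]
```

View pics/fin.png

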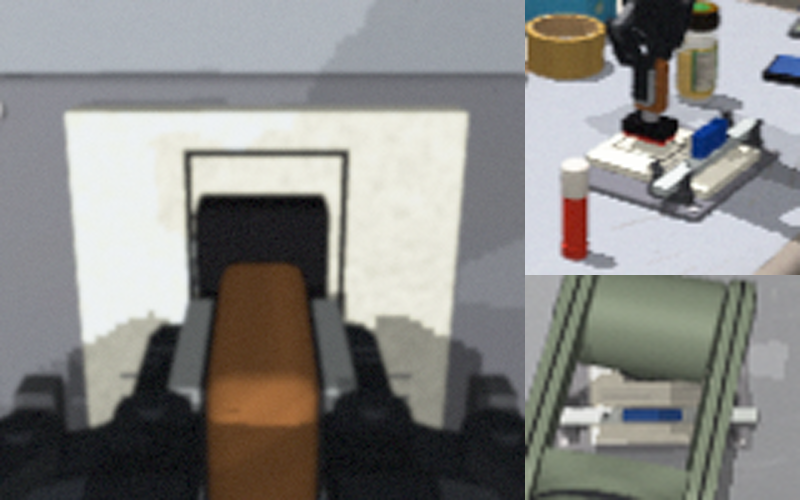

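```bash
python3 - <<'E'
from h import *
s=observe();p=get_image("wrist");P=s["position"]
c=lambda X:((proj(p,X,s)[0]-[220,120])*2.5).round(1)
for dx in(0,-.002,-.004): print(dx,[ (z,c([P[0]+dx+e,P[1],P[2]-.038+z])[1]) for e,z in((.022,0),(.022,.004),(.024,.004),(.024,.018))], "handle",[c([P[0]+dx+.016,P[1],P[2]-.038+z])[1] for z in(.028,.08)])
f=lambda a:np.array(a)/2.5+[220-.3,120-.3]
print([ray(p,f(a),.018,s).round(4) for a in((192,158),(343,158),(187,152),(348,152))])
g=p["img"]; print(g[188:206:1,330].tolist()); print(s['position'])
E
```

```text
0 [(0, np.float64(187.0)), (0.004, np.float64(191.6)), (0.004, np.float64(183.9)), (0.018, np.float64(201.1))] handle [np.float64(249.5), np.float64(373.5)]
-0.002 [(0, np.float64(194.5)), (0.004, np.float64(199.3)), (0.004, np.float64(191.6)), (0.018, np.float64(209.4))] handle [np.float64(257.9), np.float64(384.9)]
-0.004 [(0, np.float64(202.0)), (0.004, np.float64(206.9)), (0.004, np.float64(199.3)), (0.018, np.float64(217.5))] handle [np.float64(266.3), np.float64(396.2)]
[array([0.5262, 0.0068, 0.018 ]), array([ 0.5266, -0.0335,  0.018 ]), array([0.5278, 0.0081, 0.018 ]), array([ 0.5282, -0.0347,  0.018 ])]
[[237, 237, 225], [237, 237, 225], [237, 236, 225], [237, 237, 225], [234, 234, 223], [237, 236, 225], [236, 236, 224], [234, 233, 222], [217, 216, 200], [150, 150, 139], [70, 71, 66], [29, 27, 25], [5, 12, 14], [19, 17, 19], [23, 22, 23], [25, 24, 24], [30, 29, 28], [29, 31, 27]]
[ 0.49941936 -0.01230847  0.06719335]
```

Call:
move_arm(commands=[[[0,0.9,0.8,1.6,0],[0,0.9,0.8,1.6,0],[0,0.9,0.8,1.6,0],[0,0.9,0.8,1.6,0],[0,0.9,0.8,1.6,0],[0,0.9,0.8,1.6,0],[0,0.9,0.8,1.6,0],[0,0.9,0.8,1.6,0],[0,0.9,0.8,1.6,0],[0,0.9,0.8,1.6,0]]])

```text
t: 26.18
position: [0.501, -0.0132, 0.0664]
eef_rot: [0.502, -0.498, 0.498, -0.502]
wrist_force: [-0.5, -0.7, -1.6]
opening: 0.208
```

```bash
python3 - <<'E'
from h import *
s=observe();p=get_image("wrist")
print(s['position'],s['joint_velocities'].round(4),s['opening'],R.from_quat(s['eef_rot']).as_matrix().round(3))
g=cv2.cvtColor(p["img"],cv2.COLOR_RGB2GRAY).astype(int)
print("col330 rows175-205",g[175:205,330].tolist()); print("row215 cols290-362",g[215,290:362].tolist())
for z in(.018,.033): print(z,[ray(p,(u,v),z,s).round(4)[:2] for u,v in((330,182),(330,197),(297,215),(356,215))])
E
```

```text
[ 0.50102704 -0.01317449  0.06636153] [0.0001 0.0006 0.     0.0018 0.0006 0.0006] 0.20800688703302683 [[ 0.009 -0.     1.   ]
 [-1.     0.     0.009]
 [-0.    -1.    -0.   ]]
col330 rows175-205 [234, 235, 233, 232, 230, 231, 215, 151, 87, 114, 187, 225, 235, 235, 235, 236, 235, 235, 233, 232, 229, 211, 148, 71, 29, 12, 12, 18, 23, 30]
row215 cols290-362 [239, 238, 218, 146, 83, 136, 188, 176, 111, 47, 28, 22, 24, 30, 30, 26, 30, 32, 24, 31, 28, 31, 31, 32, 25, 34, 32, 29, 28, 28, 27, 26, 30, 31, 29, 30, 32, 30, 26, 31, 26, 27, 32, 28, 26, 30, 28, 28, 25, 29, 32, 27, 29, 31, 28, 32, 29, 27, 25, 27, 60, 133, 203, 210, 156, 87, 96, 165, 214, 229, 232, 231]
0.018 [array([ 0.5288, -0.0164]), array([ 0.5184, -0.0166]), array([0.5053, 0.0059]), array([ 0.5057, -0.0346])]
0.033 [array([ 0.5326, -0.0161]), array([ 0.523 , -0.0162]), array([0.5109, 0.0045]), array([ 0.5113, -0.0328])]
```

```bash
python3 -c "
from cell import *
print(hand_in())"
```

```text
the job is handed in; nothing more can be done
None
```

The bar is seated in both notched supports and released. The stamp is held still above the printed box, and the job is handed in at about 26 s of the 67 s allowed.

- **Bar:** The tool height and wrist force at contact matched the notch floor. A picture afterwards showed the bar lying between the cheeks of both supports. I did not measure the seated height at each end separately.
- **Stamp:** I took the wooden-handled stamp from the ink pad and left the blue look-alike where it stood. I lifted it so its face was about 18 cm up, above the jar's cap, and carried it over to the box.
- **Final check:**
  - The mount is centred on the box to about 1 mm both ways and the yaw is within about 0.01 rad.
  - By calculation the face is about 10 mm above the sheet.
  - Joint speeds read practically zero.
- **Disagreements:**
  - The network's guesses for the box centre differed from my outline fit by up to about 1 cm, so I used the outline.
  - The last wrist picture put the stamp about 2.6 mm back in the jaws at its mount but in place at the handle top, so a slight tilt of about 0.03 rad cannot be ruled out. I shifted the tool to centre the mount.

I saw no contact or disturbance of the other things, but I did not check their positions again at the end.

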